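Check a preserving jar's lid with a spring tester

TASK

Turn the yellow clamp knob a quarter turn clockwise (seen from above) to free the lid tester, then draw the tester up out of its dock. Hold it upright with its foot in the middle of the red pad on the preserving jar's lid and press gently until the plunger is pushed in about half of its 12 mm travel; finish there, still holding the tester in the gripper and pressing. Do not touch the blue-padded jar with the tester, and do not shift either jar or the other things on the worktop.

Things in the scene. Friction and masses are not known exactly. Their poses are not given: they have to be found in the camera images.
- dock: Fixed holder on the worktop, aluminium base plate 86 x 172 x 6 mm with a grey socket block and a clamp post. Origin: centre of the underside; z up; the socket bore (31 mm across, vertical) is at y = +40 mm, x = 0; the clamp's vertical axis is at y = -40 mm, x = 0. The block is 62 x 62 mm, its top 61 mm above the worktop.
- clamp (a joint): Angle of the clamp knob, rad; grows clockwise seen from above. At 0 its steel wing (60 mm long from the axis, 16 mm wide, 70 to 75 mm above the worktop) points along the dock's +y, over the tester's shoulder, and blocks lifting; it is clear from about 0.5. Quarter turn 1.57, stop at 1.75. Starts between 0 and 0.2; light friction (0.06 N m), stays where left.
- clamp_grip (a point): Grip point of the yellow clamp knob, on its axis, 100 mm above the worktop. The knob is an upright bar 14 mm thick, 44 mm long, 30 mm high (82 to 112 mm above the worktop). Site z is up; point y runs along the bar towards the wing's tip and turns with the knob; the 14 mm thickness lies along point x.
- tester: Loose lid tester, 0.17 kg, upright in the dock's bore. Origin: underside of its foot at rest; z up its axis. Along z: foot and plunger 12 mm across, 0 to 22 mm; nose 27 mm, to 47; dark shoulder disc 56 mm, 47 to 53 (rests on the block); aluminium barrel 28 mm, to 115 (grip at about 85); black cap 31 mm with white dial, to 125. Docked, its origin is 14 mm above the worktop; lift 47 mm to clear.
- plunger (a joint): How far the tester's plunger is pushed in, m: 0 at rest (out), 0.012 at the stop. Spring: 1 N to start, then 0.5 N more per mm (4 N at 6 mm).
- tester_foot (a point): Centre of the underside of the plunger's foot; z along the tester's axis, up. It moves with the plunger.
- jar_red: Loose glass preserving jar with a wire clip, closed, 95 x 69 mm, 103 mm high, about 0.35 kg, with a RED round pad on the lid. Origin: centre of the underside.
- jar_red_spot (a point): Centre of the top of the red pad, 102.5 mm above the worktop; the pad is level, 26 mm in diameter, stands 2.5 mm proud of the lid and is fixed to it.
- jar_blue: The same kind of jar with a BLUE pad: leave it alone. Origin: centre of the underside.
- spice: Bystander: loose spice jar with a black cap, 46 x 46 x 97 mm. Origin: centre of the underside.
- bowl: Bystander: loose white pinch bowl, 68 mm in diameter, 28 mm high. Origin: centre of the underside.
- pot: Bystander: loose black salt pot, 85 mm in diameter, 28 mm high. Origin: centre of the underside.
- cup: Bystander: loose metal measuring cup with a long handle, 79 x 160 x 37 mm. Origin: centre of the underside.
Things that resemble listed ones, but are neither listed nor needed, are in the scene too. Leave any green or purple look-alike of the tester alone.

How it is judged:
By the outcome, as a careful person would: the job done as asked, in the order asked, and still so for the second after the job is handed in, while the arm keeps its last pose, push and grip.
It also fails if it takes over 58 s, if anything falls off the work surface, if the arm or the gripper's body presses on something with over 40 N, if the wrist force passes 120 N, or if a joint passes its speed limit or range.

ROBOT

A 6-joint arm with a two-finger parallel gripper is mounted at the origin on a cart in front of the work surface, level with it; the furniture and walls round the work are solid. World frame = base frame: x ahead of the robot, y to its left, z up, the work surface at z = 0. Lengths are in m, angles in rad, forces in N, time in s.
With the tool pointing down it reaches from about 0.325 to 1 m from the base axis. Payload 5.1 kg.
Tool frame: the origin (TCP) lies midway between the tips of the shut fingers; the grasp point (between the pads) lies 19 mm behind it; z points along the fingers, y is the line along which they close (so a half turn about z gives the same grasp; the last joint's range is limited). The gripper opens to 85 mm and grips with 20 to 120 N. Pads are 22 mm wide; open, the fingers measure 114 mm over their backs; the gripper's body (76 mm by 85 mm) begins 54 mm behind the grasp point. The pads swing forward as they close: fully open they stand 13 mm farther back than shut.
Start: joints at [1.148, 0.124, 1.65, -0, 1.367, -0.083], TCP at [0.217, 0.613, 0.231] pointing down, gripper open.
Joint ranges: [-2.61, 2.61], [-1.02, 2.33], [0.03, 2.71], [-1.35, 4.49], [0.32, 2.68], [-2.91, 2.91]. Speed limits (rad/s): [2.57, 2.57, 3.14, 3.14, 3.14, 3.14].

INTERFACE

Orientations are given as a rotation vector (axis times angle).
In Python, from bench import env, viewer gives the robot as it stands. The module is installed in compiled form; this text tells all that it offers.
- The arm moves only by the tool send_rows, never from a script. Its arguments are lists of equal length, an entry for each row: "travel": the shift along the tool's x, y, z in cm, a list of three; "delta_rot": the turn, a rotation vector about the tool's x, y, z in degrees, a list of three; "grip": the closure in counts, from 0 (fully open) to 255 (shut). In form: {"travel": [[tx, ty, tz], ...], "delta_rot": [[ax, ay, az], ...], "grip": [grip, ...]}. A call has 1 to 8 rows; each row shifts and turns the commanded pose from where the row before left it, along the tool's axes as they then stand; what a row does not reach is not made up. A row lasts 1/10 s, in which the tool goes at most 50 mm and 8.59 degrees, less where a joint would pass 70% of its speed; a pose out of reach is approached as far as the arm can. A call is refused whole if a number of a shift passes 5 or a number of a turn 8.59, either way. A call with a gripper value outside its range is refused whole. The fingers move at their own pace and stop on an object; the grip force is fixed at half the most. Time passes only in rows, so rows that do not move let the fingers close. It gives the time, the measured TCP pose, the force, the opening and the grip force at its end, in the units of the state.
- env.observe(): the state, without advancing time (a new reading comes with each control period).
- viewer.capture(name): name is "scene" or "top"; returns a dict with "image" (400x640x3 uint8, red, green, blue), "z_map" (400x640 float32, m along the optical axis (not along the pixel's ray), 0 where there is no reading), "fx", "fy", "cx", "cy" (pixels), "position" and "orientation" of the camera in the world. Camera axes: x right, y down, z forward; pixel columns grow to the right and rows downward; lengths in m; the calibration is good to about 2 mm. A picture is of the moment at which its call begins.
- env.job_done(): hands the job in; it is judged then, once.
The state is a dict: "t": time; "qpos": joint angles; "joint_vel": joint speeds; "joint_torque": joint torques, N m; "tcp_pos": TCP position; "tcp_rot": TCP orientation; "wrist_force": force on the tool from outside, world axes, zero at the start; "moment": the same for the moment, N m; "opening": opening from 0.0 (shut) to 1.0 (fully open); "gripper_force": force on a finger pad.
Only numpy, scipy, OpenCV 4.12 (cv2) and the standard library are available. Lean on these libraries where they do the work, as an engineer would, in place of code of your own. Each camera call takes 0.05 s, during which the arm holds its last target. There are 200 camera calls.

## Working session

There is one attempt and no reset: what is moved stays moved. The work goes in short steps, Python scripts to look and compute and a tool call to move; the robot and the scene stay as the last step left them, time stands still between calls to the robot, and variables do not carry over. Pictures are saved under pics/ and viewed, at most 10 in all, crops included, and the job is handed in when it is done.

Besides the shell and the picture viewer there is one more tool, called after ">>>" as a command line: name --argument value ..., lists and objects as JSON in quotes. send_rows: Moves the arm, as the interface text tells. Its arguments: {"type":"object","properties":{"travel":{"type":"array","items":{"type":"array","items":{"type":"number"}}},"delta_rot":{"type":"array","items":{"type":"array","items":{"type":"number"}}},"grip":{"type":"array","items":{"type":"number"}}},"required":["travel","delta_rot","grip"]}

```bash
mkdir -p pics; cat > h.py <<'E'
import numpy as np, cv2
from scipy.spatial.transform import Rotation as R
from bench import env, viewer
def cap(n):
    c=viewer.capture(n); o=np.array(c["orientation"],float)
    M=o if o.shape==(3,3) else (R.from_rotvec(o).as_matrix() if o.size==3 else None)
    v,u=np.mgrid[:400,:640]; z=c["z_map"]
    P=np.stack([(u-c["cx"])/c["fx"]*z,(v-c["cy"])/c["fy"]*z,z],-1)@M.T+np.array(c["position"])
    P[z==0]=np.nan
    return c,P
def save(n,im): cv2.imwrite("pics/"+n,cv2.cvtColor(im,cv2.COLOR_RGB2BGR))
E
python3 - <<'E'
from h import *
for n in("top","scene"):
    c,P=cap(n); save(n+"0.png",c["image"]); print(n,c["position"],c["orientation"],c["fx"],c["cx"],c["cy"]); np.save(n+"P.npy",P)
    np.save(n+"I.npy",c["image"])
print(env.observe())
E
```

```text
top [0.25506931 0.06429474 1.28531447] [-2.15202484  2.10534527 -0.16091678] 410.93193206307546 313.1316522420701 194.94316556178484
scene [-0.04476406 -0.28895977  0.80357042] [-2.19524475  1.14863111 -0.41466153] 366.4604023740461 326.2817282097362 201.85168095470945
{'t': 0.1, 'qpos': array([ 1.14843031e+00,  1.24443439e-01,  1.65154653e+00, -1.15925589e-05,
        1.36750843e+00, -8.25906318e-02]), 'joint_vel': array([ 0.00096569, -0.00078905, -0.00090892, -0.0002173 ,  0.00024896,
       -0.00083955]), 'joint_torque': array([ 1.85097333e-04, -4.24934793e+01, -3.66650820e+01, -8.25040183e-05,
        4.04959297e-03,  1.18125558e-05]), 'tcp_pos': array([0.21642415, 0.61231998, 0.23016828]), 'tcp_rot': array([-5.31071786e-01, -3.09590646e+00,  2.90264476e-03]), 'wrist_force': array([-0.41898057,  0.48482728, -0.18136375]), 'moment': array([-0.03375118, -0.00589516,  0.02774901]), 'gripper_force': 0.0, 'opening': 0.9990628073969358}
```

View pics/top0.png

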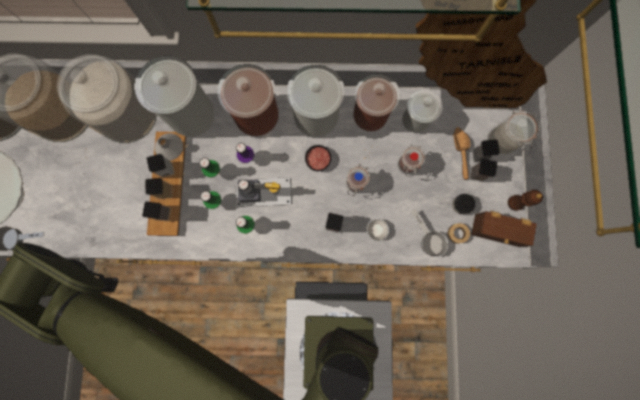

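View pics/scene0.png

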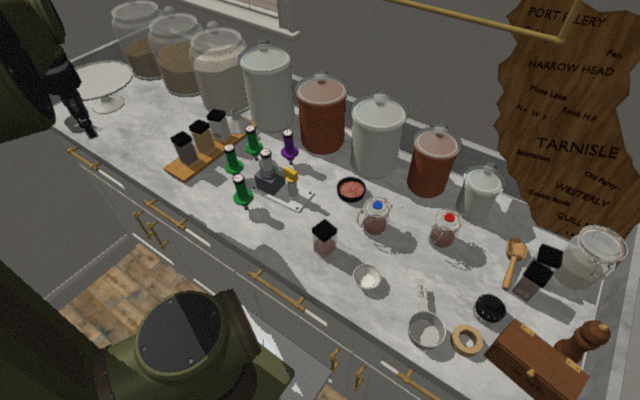

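The top view shows the dock at about (262,190) with the tester cap at (248,185) and the yellow knob at (272,187). The blue pad is at (358,177) and the red pad at (413,157). There are green look-alikes at (210,168), (212,200) and (245,225), and a purple one at (245,152).

```bash
python3 - <<'E'
from h import *
out=[]
for n in("top","scene"):
    I=np.load(n+"I.npy");P=np.load(n+"P.npy");H=cv2.cvtColor(I,cv2.COLOR_RGB2HSV)
    box=(slice(140,240),slice(190,440)) if n=="top" else (slice(130,260),slice(220,480))
    for k,(a,b,zr) in dict(yellow=((20,150,90),(32,255,255),(.07,.125)),red=((0,190,110),(5,255,255),(.09,.115)),red2=((172,170,110),(180,255,255),(.09,.115)),blue=((105,130,80),(125,255,255),(.09,.115))).items():
        m=np.zeros(I.shape[:2],bool); m[box]=cv2.inRange(H,a,b)[box]>0
        q=P[m]; 
        q=q[(q[:,2]>zr[0])&(q[:,2]<zr[1])]
        if len(q)<2: print(n,k,len(q),m.sum());continue
        w,V=np.linalg.eigh(np.cov(q[:,:2].T))
        print(n,k,len(q),np.round(q.mean(0),4),"med",np.round(np.median(q,0),4),"min",q.min(0).round(3),"max",q.max(0).round(3),"dir",V[:,1].round(2))
    m=(P[...,2]>.128)&(P[...,2]<.15); m2=np.zeros_like(m);m2[box]=m[box]
    k,l,s,ce=cv2.connectedComponentsWithStats(m2.astype(np.uint8))
    for i in range(1,k):
        if s[i,4]>3:
            q=P[l==i]; print(n,"capz",s[i,4],ce[i].round(0),np.round((q[:,:2].min(0)+q[:,:2].max(0))/2,4),q.mean(0).round(4))
I=np.load("topI.npy")[165:215,225:305]; J=np.load("sceneI.npy")[140:220,235:335]
save("crop0.png",np.hstack([cv2.resize(I,(640,400),interpolation=2)[:, :400*1],cv2.resize(J,(400,400),interpolation=2)]) if 0 else np.vstack([cv2.resize(I,(480,300),interpolation=2),cv2.resize(J,(480,300),interpolation=2)]))
E
```

```text
top yellow 69 [0.4731 0.2017 0.0993] med [0.4728 0.2008 0.1049] min [0.465 0.186 0.079] max [0.484 0.221 0.114] dir [-0.04  1.  ]
top red 19 [ 0.5744 -0.2107  0.1029] med [ 0.5742 -0.211   0.1028] min [ 0.568 -0.218  0.099] max [ 0.58  -0.203  0.106] dir [0.5  0.87]
top red2 0 0
top blue 39 [ 0.511  -0.0475  0.1026] med [ 0.5113 -0.0471  0.1028] min [ 0.501 -0.056  0.098] max [ 0.521 -0.038  0.107] dir [-0.56  0.83]
top capz 6 [204. 160.] [0.546 0.402] [0.5449 0.4014 0.1304]
top capz 97 [243. 184.] [0.4732 0.283 ] [0.473 0.282 0.139]
top capz 4 [204. 194.] [0.4437 0.3953] [0.4437 0.3948 0.1288]
top capz 7 [240. 218.] [0.377  0.2872] [0.377  0.2882 0.1291]
scene yellow 132 [0.4729 0.1995 0.0973] med [0.4729 0.1986 0.0989] min [0.464 0.181 0.076] max [0.481 0.224 0.112] dir [-0.  1.]
scene red 52 [ 0.5743 -0.2129  0.1017] med [ 0.5739 -0.2129  0.1017] min [ 0.564 -0.223  0.098] max [ 0.585 -0.204  0.105] dir [-1.   -0.05]
scene red2 0 0
scene blue 56 [ 0.51   -0.0495  0.1013] med [ 0.5099 -0.0498  0.1013] min [ 0.5   -0.061  0.098] max [ 0.522 -0.038  0.104] dir [0.54 0.84]
scene capz 297 [376. 141.] [0.7057 0.0733] [0.6787 0.0562 0.1388]
scene capz 136 [469. 134.] [ 0.8601 -0.1378] [ 0.8592 -0.1448  0.1377]
scene capz 240 [432. 161.] [ 0.7127 -0.0981] [ 0.6927 -0.1074  0.1386]
scene capz 92 [265. 153.] [0.4731 0.2824] [0.4713 0.2802 0.1365]
scene capz 294 [473. 176.] [ 0.7157 -0.2168] [ 0.7064 -0.2146  0.1329]
```

View pics/crop0.png

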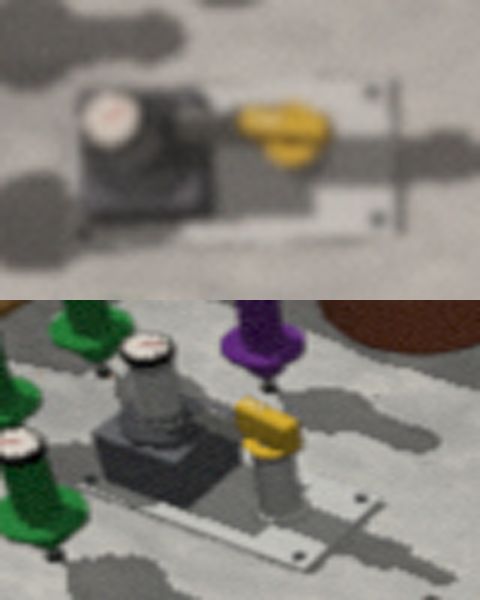

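The tester is at about (0.473, 0.282) and the knob at about (0.473, 0.201). They are 80 mm apart, as they should be, and the dock's yaw is about 0. The red pad is at (0.574, -0.212). I'll move above the knob now.

>>> send_rows --travel '[[-3.78, -3.02, 0], [-3.78, -3.02, 0], [-3.78, -3.02, 0], [-3.78, -3.02, 0], [-3.78, -3.02, 0], [-3.78, -3.02, 0], [-3.78, -3.02, 0], [-3.78, -3.02, 0]]' --delta_rot '[[0, 0, 0], [0, 0, 0], [0, 0, 0], [0, 0, 0], [0, 0, 0], [0, 0, 0], [0, 0, 0], [0, 0, 0]]' --grip '[0, 0, 0, 0, 0, 0, 0, 0]'

```text
t: 0.9
tcp_pos: [0.4216, 0.2823, 0.2309]
tcp_rot: [-0.531, -3.096, 0.0]
wrist_force: [0.7, -0.0, 0.3]
opening: 1.004
gripper_force: 0.0
```

>>> send_rows --travel '[[-3.78, -3.02, 0], [-3.78, -3.02, 0], [0, 0, 0], [0, 0, 0], [0, 0, 0], [0, 0, 0], [0, 0, 0], [0, 0, 0]]' --delta_rot '[[0, 0, 0], [0, 0, 0], [0, 0, 8], [0, 0, 8], [0, 0, 8], [0, 0, 8], [0, 0, 8], [0, 0, 8]]' --grip '[0, 0, 0, 0, 0, 0, 0, 0]'

```text
t: 1.7
tcp_pos: [0.4721, 0.2019, 0.2307]
tcp_rot: [-1.752, -2.607, 0.001]
wrist_force: [-0.0, 0.1, -0.3]
opening: 1.002
gripper_force: 0.0
```

>>> send_rows --travel '[[0, 0, 0], [0, 0, 0], [0, 0, 0], [0, 0, 0], [0, 0, 0]]' --delta_rot '[[0, 0, 8], [0, 0, 8], [0, 0, 6.6], [0, 0, 0], [0, 0, 0]]' --grip '[0, 0, 0, 0, 0]'

```text
t: 2.2
tcp_pos: [0.4722, 0.202, 0.2309]
tcp_rot: [-2.22, -2.223, 0.001]
wrist_force: [0.1, -0.0, -0.0]
opening: 0.995
gripper_force: 0.0
```

```bash
python3 - <<'E'
from h import *
s=env.observe(); M=R.from_rotvec(s["tcp_rot"]).as_matrix(); print(s["t"],s["tcp_pos"],M.round(3),s["qpos"].round(2))
c,P=cap("scene"); save("s1.png",cv2.resize(c["image"][100:250,200:420],(660,450)))
E
```

```text
2.2 [0.47219411 0.20199839 0.23094458] [[-0.001  1.    -0.001]
 [ 1.     0.001 -0.   ]
 [-0.    -0.001 -1.   ]] [ 0.3  -0.18  1.95 -0.    1.37  0.3 ]
```

View pics/s1.png

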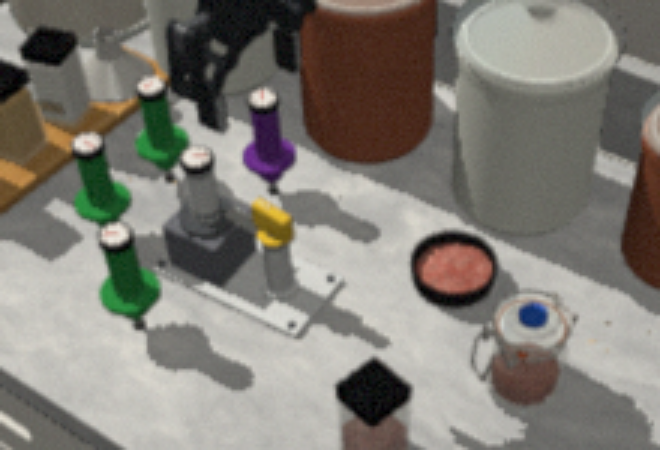

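The gripper is above the knob, which sits at about (272,225) in the crop; the tester cap is at (198,160). I'll descend and grip.

>>> send_rows --travel '[[0, 0, 4], [0, 0, 4], [0, 0, 4], [0, 0, 1.5], [0, 0, 1], [0, 0, 0]]' --delta_rot '[[0, 0, 0], [0, 0, 0], [0, 0, 0], [0, 0, 0], [0, 0, 0], [0, 0, 0]]' --grip '[0, 0, 0, 0, 0, 0]'

```text
t: 2.85
tcp_pos: [0.4724, 0.2021, 0.0861]
tcp_rot: [-2.222, -2.22, 0.001]
wrist_force: [-0.4, 0.3, 0.2]
opening: 0.998
gripper_force: 0.0
```

>>> send_rows --travel '[[0, 0, 0], [0, 0, 0], [0, 0, 0], [0, 0, 0], [0, 0, 0], [0, 0, 0], [0, 0, 0], [0, 0, 0]]' --delta_rot '[[0, 0, 0], [0, 0, 0], [0, 0, 0], [0, 0, 0], [0, 0, 0], [0, 0, 0], [0, 0, 0], [0, 0, 0]]' --grip '[120, 160, 200, 230, 255, 255, 255, 255]'

```text
t: 3.65
tcp_pos: [0.4799, 0.2029, 0.0887]
tcp_rot: [2.215, 2.212, 0.026]
wrist_force: [25.4, 2.7, -12.8]
opening: 0.151
gripper_force: 60.7
```

```bash
python3 - <<'E'
from h import *
s=env.observe(); print(s["tcp_pos"],s["wrist_force"],s["moment"],R.from_rotvec(s["tcp_rot"]).as_matrix().round(3))
a,_=cap("scene");b,_=cap("top"); save("s2.png",np.vstack([cv2.resize(a["image"][110:210,220:340],(480,300*4//3-100),interpolation=2),cv2.resize(b["image"][165:215,225:305],(480,300),interpolation=2)]))
E
```

```text
[0.47993128 0.20293999 0.08871721] [ 25.42306137   2.6635611  -12.84003574] [ 0.4054192  -3.35086613 -0.04624083] [[ 0.002  1.     0.02 ]
 [ 1.    -0.002  0.004]
 [ 0.004  0.02  -1.   ]]
```

View pics/s2.png

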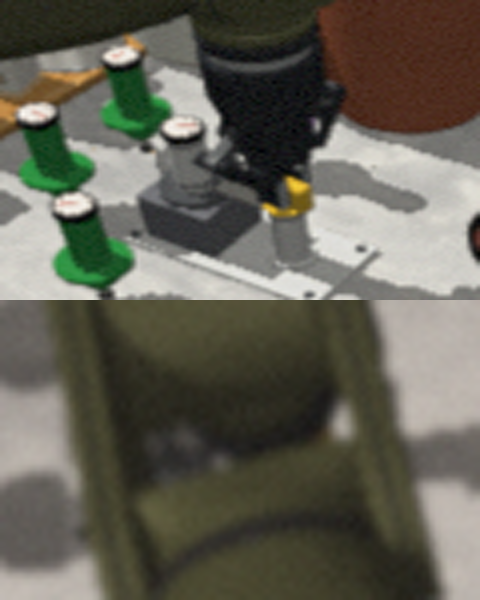

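```bash
python3 - <<'E'
from h import *
for n in("top","scene"):
    I=np.load(n+"I.npy");P=np.load(n+"P.npy");H=cv2.cvtColor(I,cv2.COLOR_RGB2HSV)
    m=cv2.inRange(H,(18,110,70),(35,255,255))>0; m&=(abs(P[...,0]-.473)<.05)&(abs(P[...,1]-.2)<.05)
    q=P[m]
    for lo,hi in((.07,.085),(.085,.095),(.095,.105),(.105,.109),(.109,.118)):
        r=q[(q[:,2]>lo)&(q[:,2]<hi)]
        if len(r)>1: print(n,lo,len(r),np.percentile(r[:,:2],[0,10,50,90,100],axis=0).round(4).tolist())
    r=P[(abs(P[...,0]-.473)<.035)&(abs(P[...,1]-.282)<.035)]
    for lo,hi in((.062,.07),(.07,.12),(.12,.136),(.136,.15)):
        t=r[(r[:,2]>lo)&(r[:,2]<hi)]
        if len(t): print(n,"tester",lo,len(t),np.percentile(t[:,:2],[2,50,98],axis=0).round(4).tolist())
    # block top
    b=P[(abs(P[...,2]-.061)<.004)&(abs(P[...,0]-.473)<.06)&(abs(P[...,1]-.282)<.06)]
    print(n,"block",len(b),np.percentile(b[:,:2],[1,50,99],axis=0).round(4).tolist())
E
```

```text
top 0.07 26 [[0.4646, 0.1918], [0.465, 0.1959], [0.4705, 0.2067], [0.4797, 0.2244], [0.4922, 0.2325]]
top 0.085 8 [[0.467, 0.1944], [0.4691, 0.196], [0.4718, 0.2012], [0.4731, 0.2104], [0.4745, 0.2205]]
top 0.095 10 [[0.4706, 0.1842], [0.4709, 0.1869], [0.4726, 0.2028], [0.4747, 0.2179], [0.4812, 0.2252]]
top 0.105 7 [[0.4721, 0.1864], [0.4723, 0.1934], [0.4746, 0.2071], [0.4789, 0.223], [0.4805, 0.2248]]
top 0.109 52 [[0.4712, 0.183], [0.474, 0.1888], [0.4776, 0.2024], [0.4832, 0.2182], [0.4835, 0.2214]]
top tester 0.062 162 [[0.4444, 0.2543], [0.4627, 0.2743], [0.5035, 0.3102]]
top tester 0.07 78 [[0.4484, 0.2473], [0.4675, 0.2703], [0.4897, 0.3039]]
top tester 0.12 14 [[0.46, 0.2677], [0.4657, 0.2751], [0.4856, 0.2978]]
top tester 0.136 86 [[0.459, 0.2689], [0.4733, 0.2827], [0.4875, 0.2952]]
top block 135 [[0.4417, 0.2506], [0.457, 0.2743], [0.5046, 0.3139]]
scene 0.07 37 [[0.4638, 0.187], [0.4649, 0.1914], [0.4703, 0.2014], [0.4746, 0.2152], [0.485, 0.2338]]
scene 0.085 31 [[0.4697, 0.1808], [0.4706, 0.1819], [0.4726, 0.2004], [0.4751, 0.2198], [0.4787, 0.2238]]
scene 0.095 30 [[0.4694, 0.1813], [0.4709, 0.1822], [0.4726, 0.1971], [0.475, 0.2168], [0.4774, 0.2217]]
scene 0.105 23 [[0.47, 0.1818], [0.4709, 0.1825], [0.4734, 0.1981], [0.4769, 0.2187], [0.4858, 0.2202]]
scene 0.109 37 [[0.4712, 0.1841], [0.4741, 0.1871], [0.4771, 0.1994], [0.4814, 0.2171], [0.482, 0.2207]]
scene tester 0.062 136 [[0.445, 0.254], [0.4628, 0.274], [0.498, 0.3064]]
scene tester 0.07 155 [[0.4596, 0.2492], [0.4661, 0.2719], [0.489, 0.2868]]
scene tester 0.12 51 [[0.4581, 0.2671], [0.4653, 0.2721], [0.4845, 0.2979]]
scene tester 0.136 64 [[0.4604, 0.2693], [0.4726, 0.2819], [0.4866, 0.2942]]
scene block 123 [[0.4411, 0.2496], [0.4536, 0.2684], [0.5053, 0.3117]]
```

The bar's near face is at x≈0.471, so the knob's axis is at x≈0.478. The grip is good but it pulled the arm off its target, so I'll move the commanded pose across to relax it.

>>> send_rows --travel '[[0, 0.3, 0], [0, 0.25, 0], [0, 0, 0]]' --delta_rot '[[0, 0, 0], [0, 0, 0], [0, 0, 0]]' --grip '[255, 255, 255]'

```text
t: 4.05
tcp_pos: [0.4803, 0.2029, 0.0886]
tcp_rot: [2.222, 2.218, 0.008]
wrist_force: [3.2, 2.0, 5.3]
opening: 0.147
gripper_force: 63.3
```

>>> send_rows --travel '[[0, 0.1, -0.15], [0, 0, 0], [0, 0, 0], [0, 0, 0], [0, 0, 0], [0, 0, 0], [0, 0, 0], [0, 0, 0]]' --delta_rot '[[0, 0, 0], [0, 0, 4], [0, 0, 5], [0, 0, 5], [0, 0, 5], [0, 0, 5], [0, 0, 5], [0, 0, 5]]' --grip '[255, 255, 255, 255, 255, 255, 255, 255]'

```text
t: 4.85
tcp_pos: [0.4798, 0.2031, 0.0886]
tcp_rot: [-2.777, -1.468, -0.006]
wrist_force: [4.2, 3.9, -0.0]
opening: 0.15
gripper_force: 62.7
```

>>> send_rows --travel '[[0, 0, 0], [0, 0, 0], [0, 0, 0], [0, 0, 0], [0, 0, 0], [0, 0, 0], [0, 0, 0], [0, 0, 0]]' --delta_rot '[[0, 0, 6], [0, 0, 7], [0, 0, 7], [0, 0, 7], [0, 0, 7], [0, 0, 7], [0, 0, 7], [0, 0, 5]]' --grip '[255, 255, 255, 255, 255, 255, 255, 255]'

```text
t: 5.65
tcp_pos: [0.4795, 0.2039, 0.0886]
tcp_rot: [-3.137, -0.074, -0.004]
wrist_force: [2.5, 7.0, 0.3]
opening: 0.151
gripper_force: 62.8
```

>>> send_rows --travel '[[0, 0, 0], [0, 0, 0]]' --delta_rot '[[0, 0, 0], [0, 0, 0]]' --grip '[255, 255]'

```text
t: 5.85
tcp_pos: [0.4795, 0.2039, 0.0886]
tcp_rot: [-3.136, -0.079, -0.004]
wrist_force: [2.2, 6.4, -0.4]
opening: 0.148
gripper_force: 62.8
```

>>> send_rows --travel '[[0, 0, 0], [0, 0, 0], [0, 0, 0], [0, 0, -2], [0, 0, -4], [0, 0, -4], [0, 0, -4], [0, 0, 0]]' --delta_rot '[[0, 0, 0], [0, 0, 0], [0, 0, 0], [0, 0, 0], [0, 0, 0], [0, 0, 0], [0, 0, 0], [0, 0, 0]]' --grip '[130, 130, 130, 130, 130, 100, 60, 30]'

```text
t: 6.65
tcp_pos: [0.482, 0.2029, 0.2352]
tcp_rot: [-3.138, -0.08, -0.018]
wrist_force: [0.6, 0.0, 1.8]
opening: 0.881
gripper_force: 0.0
```

>>> send_rows --travel '[[0, 0, 0], [0, 0, 0], [0, 0, 0], [0, 0, 0], [0, 0, 0], [0, 0, 0], [0, 0, 0]]' --delta_rot '[[0, 0, -7], [0, 0, -7], [0, 0, -7], [0, 0, -7], [0, 0, -7], [0, 0, -7], [0, 0, 0]]' --grip '[0, 0, 0, 0, 0, 0, 0]'

```text
t: 7.35
tcp_pos: [0.4784, 0.2018, 0.2268]
tcp_rot: [2.903, 1.2, -0.003]
wrist_force: [0.2, 0.2, -0.7]
opening: 0.997
gripper_force: 0.0
```

```bash
python3 - <<'E'
from h import *
s=env.observe(); M=R.from_rotvec(s["tcp_rot"]).as_matrix(); print(s["t"],s["tcp_pos"],M.round(3),s["wrist_force"])
c,P=cap("scene"); save("s3.png",cv2.resize(c["image"][100:250,200:420],(660,450)))
for n,P in(("scene",P),("top",cap("top")[1])):
    r=P[(abs(P[...,0]-.473)<.035)&(abs(P[...,1]-.282)<.035)&(P[...,2]>.132)&(P[...,2]<.15)]
    if len(r)>20: print(n,len(r),np.percentile(r,[2,50,98],axis=0).round(4).tolist())
d=np.array([.473,.2825,.080])-s["tcp_pos"]; print("tool cm",(M.T@d*100).round(2))
E
```

```text
7.35 [0.47838918 0.20177736 0.22677622] [[ 0.708  0.706 -0.002]
 [ 0.706 -0.708 -0.001]
 [-0.002 -0.001 -1.   ]] [ 0.16351389  0.2269109  -0.69989212]
scene 81 [[0.4592, 0.267, 0.1328], [0.4717, 0.2808, 0.1375], [0.4864, 0.2961, 0.1408]]
tool cm [ 5.34 -6.09 14.67]
```

View pics/s3.png

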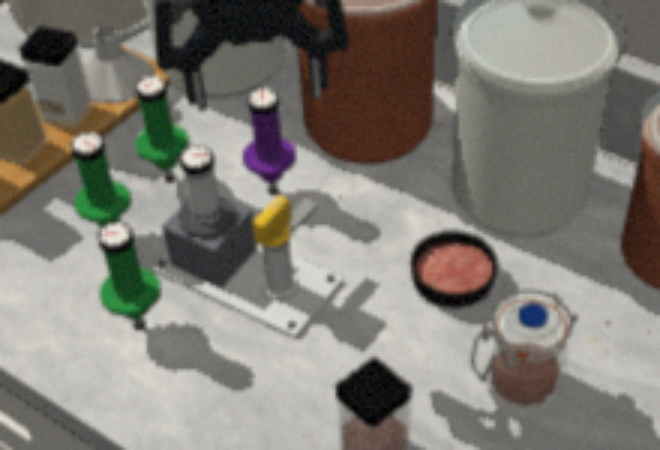

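The wing now points along +x at about (305,212) in the crop, clear of the tester. Next I'll grasp the tester.

>>> send_rows --travel '[[2.67, -3.05, 0], [2.67, -3.04, 0], [0, 0, 4], [0, 0, 4], [0, 0, 4], [0, 0, 2], [0, 0, 0.7], [0, 0, 0]]' --delta_rot '[[0, 0, 0], [0, 0, 0], [0, 0, 0], [0, 0, 0], [0, 0, 0], [0, 0, 0], [0, 0, 0], [0, 0, 0]]' --grip '[0, 0, 0, 0, 0, 0, 0, 0]'

```text
t: 8.25
tcp_pos: [0.4731, 0.2826, 0.0798]
tcp_rot: [2.904, 1.199, -0.004]
wrist_force: [0.4, 0.6, -1.2]
opening: 1.001
gripper_force: 0.0
```

>>> send_rows --travel '[[0, 0, 0], [0, 0, 0], [0, 0, 0], [0, 0, 0], [0, 0, 0], [0, 0, 0], [0, 0, 0], [0, 0, 0]]' --delta_rot '[[0, 0, 0], [0, 0, 0], [0, 0, 0], [0, 0, 0], [0, 0, 0], [0, 0, 0], [0, 0, 0], [0, 0, 0]]' --grip '[80, 110, 140, 170, 200, 230, 255, 255]'

```text
t: 9.05
tcp_pos: [0.4745, 0.2832, 0.082]
tcp_rot: [2.903, 1.2, 0.003]
wrist_force: [0.2, -0.4, 5.4]
opening: 0.313
gripper_force: 58.4
```

>>> send_rows --travel '[[0, 0, -0.3], [0, 0, -0.7], [0, 0, -1.5], [0, 0, -2.5], [0, 0, -3], [0, 0, -3], [0, 0, -3], [0, 0, -1.6]]' --delta_rot '[[0, 0, 0], [0, 0, 0], [0, 0, 0], [0, 0, 0], [0, 0, 0], [0, 0, 0], [0, 0, 0], [0, 0, 0]]' --grip '[255, 255, 255, 255, 255, 255, 255, 255]'

```text
t: 9.85
tcp_pos: [0.4746, 0.2834, 0.241]
tcp_rot: [-2.903, -1.201, -0.008]
wrist_force: [1.2, -0.4, -0.3]
opening: 0.316
gripper_force: 58.7
```

>>> send_rows --travel '[[0, 0, 0], [0, 0, 0]]' --delta_rot '[[0, 0, 0], [0, 0, 0]]' --grip '[255, 255]'

```text
t: 10.05
tcp_pos: [0.4732, 0.2827, 0.236]
tcp_rot: [2.903, 1.2, -0.002]
wrist_force: [-0.9, -0.6, -1.7]
opening: 0.313
gripper_force: 58.7
```

```bash
python3 - <<'E'
from h import *
s=env.observe(); print(s["tcp_pos"],s["wrist_force"],R.from_rotvec(s["tcp_rot"]).as_matrix().round(3))
c,P=cap("scene"); save("s4.png",cv2.resize(c["image"][90:240,200:420],(660,450)))
E
```

```text
[0.47324449 0.28272081 0.23602905] [-0.89919938 -0.62903931 -1.73692547] [[ 0.708  0.706 -0.001]
 [ 0.706 -0.708 -0.   ]
 [-0.001 -0.    -1.   ]]
```

View pics/s4.png

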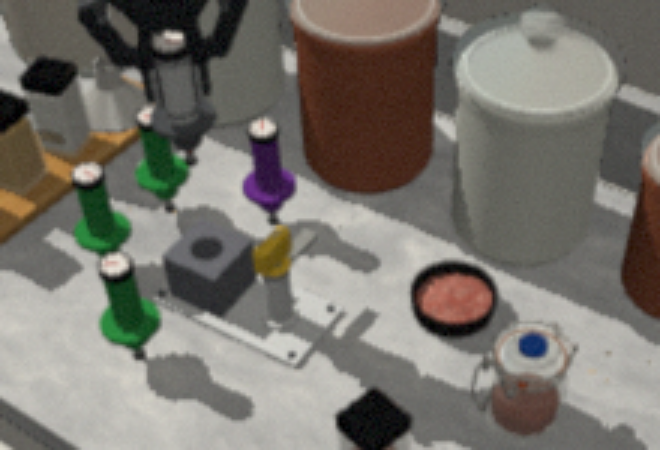

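The tester is held upright and out of the dock, with its foot at about (190,160) in the crop. The wrist carries 1.7 N, which matches its weight. I'll carry it over the red pad.

>>> send_rows --travel '[[-1.2, 1.8, 0], [-2.2, 3.3, 0], [-2.3, 3.5, 0], [-2.3, 3.5, 0], [-2.3, 3.5, 0], [-2.3, 3.5, 0], [-2.3, 3.5, 0], [-2.3, 3.5, 0]]' --delta_rot '[[0, 0, 0], [0, 0, 0], [0, 0, 0], [0, 0, 0], [0, 0, 0], [0, 0, 0], [0, 0, 0], [0, 0, 0]]' --grip '[255, 255, 255, 255, 255, 255, 255, 255]'

```text
t: 10.9
tcp_pos: [0.5352, -0.0249, 0.2342]
tcp_rot: [-2.901, -1.199, 0.006]
wrist_force: [0.7, 1.0, -0.7]
opening: 0.312
gripper_force: 58.8
```

>>> send_rows --travel '[[-2.3, 3.5, 0], [-2.3, 3.5, 0], [-2.3, 3.5, 0], [-2.3, 3.5, 0], [-1.42, 2.04, 0], [0, 0, 0], [0, 0, 0], [0, 0, 0]]' --delta_rot '[[0, 0, 0], [0, 0, 0], [0, 0, 0], [0, 0, 0], [0, 0, 0], [0, 0, 0], [0, 0, 0], [0, 0, 0]]' --grip '[255, 255, 255, 255, 255, 255, 255, 255]'

```text
t: 11.7
tcp_pos: [0.5738, -0.2107, 0.2354]
tcp_rot: [-2.901, -1.201, 0.002]
wrist_force: [-0.0, 0.1, -0.7]
opening: 0.313
gripper_force: 58.9
```

>>> send_rows --travel '[[0, 0, 2], [0, 0, 2], [0, 0, 0.5], [0, 0, 0], [0, 0, 0]]' --delta_rot '[[0, 0, 0], [0, 0, 0], [0, 0, 0], [0, 0, 0], [0, 0, 0]]' --grip '[255, 255, 255, 255, 255]'

```text
t: 12.2
tcp_pos: [0.5748, -0.2115, 0.1928]
tcp_rot: [2.902, 1.201, 0.001]
wrist_force: [0.3, 0.1, -0.8]
opening: 0.315
gripper_force: 58.9
```

```bash
python3 - <<'E'
from h import *
s=env.observe(); print(s["t"],s["tcp_pos"],s["wrist_force"],R.from_rotvec(s["tcp_rot"]).as_matrix().round(3))
im=[]
for n in("scene","top"):
    c,P=cap(n); I=c["image"];H=cv2.cvtColor(I,cv2.COLOR_RGB2HSV)
    M=R.from_rotvec(c["orientation"]).as_matrix()
    pr=lambda p:(lambda q:(q[0]/q[2]*c["fx"]+c["cx"],q[1]/q[2]*c["fy"]+c["cy"]))(M.T@(np.array(p)-c["position"]))
    near=(abs(P[...,0]-.5745)<.02)&(abs(P[...,1]+.212)<.02)
    m=(cv2.inRange(H,(0,160,70),(6,255,255))>0)&near&(abs(P[...,2]-.1025)<.006); q=P[m]
    if len(q): print(n,"red",len(q),np.percentile(q,[2,50,98],axis=0).round(4).tolist(),"mean",q.mean(0).round(4))
    t=s["tcp_pos"]
    for lo,hi in((-.068,-.05),(-.046,-.023),(-.02,-.013),(-.012,.02),(.045,.06)):
        r=P[(np.hypot(P[...,0]-t[0],P[...,1]-t[1])<.04)&(P[...,2]>t[2]+lo)&(P[...,2]<t[2]+hi)]
        if len(r)>2: print(n,lo,len(r),(np.percentile(r[:,:2],[2,50,98],axis=0)-t[:2]).round(4).tolist())
    print(n,"px foot",pr(t+[0,0,-.068]),"pad",pr((.5745,-.212,.1025)))
    if n=="scene":
        u,v=map(int,pr((.5745,-.212,.12))); save("s5.png",cv2.resize(I[v-50:v+50,u-60:u+60],(720,600),interpolation=cv2.INTER_CUBIC)); print(u-60,v-50)
E
```

```text
12.2 [ 0.57480685 -0.21145265  0.19282585] [ 0.32762973  0.09248578 -0.78273366] [[ 0.707  0.707  0.001]
 [ 0.707 -0.707 -0.   ]
 [ 0.     0.001 -1.   ]]
scene red 60 [[0.5652, -0.2221, 0.0993], [0.5743, -0.2129, 0.1019], [0.5882, -0.2038, 0.1044]] mean [ 0.575  -0.213   0.1018]
scene -0.068 19 [[-0.0074, -0.0054], [-0.0034, -0.0009], [-0.0014, 0.0048]]
scene -0.046 20 [[-0.0137, -0.0107], [-0.0125, -0.0012], [-0.0081, 0.0094]]
scene -0.02 219 [[-0.0286, -0.0259], [-0.0126, -0.0057], [0.0162, 0.0255]]
scene -0.012 172 [[-0.0236, -0.0229], [-0.0128, -0.0045], [0.0116, 0.02]]
scene 0.045 219 [[-0.0322, -0.0346], [-0.0093, -0.0064], [0.0221, 0.0238]]
scene px foot (np.float64(450.9446769815155), np.float64(210.6920852015497)) pad (np.float64(448.81087514930965), np.float64(216.69149534607038))
390 162
top px foot (np.float64(415.57185683185605), np.float64(154.01033426722867)) pad (np.float64(413.99570750443746), np.float64(156.09865135187167))
```

View pics/s5.png

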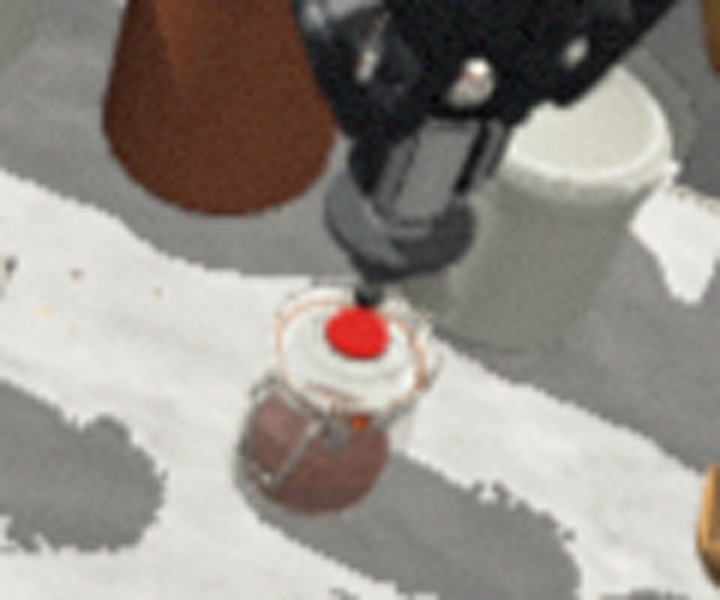

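The foot at crop (367,303) is straight above the pad at (357,332), about 22 mm up, and its projection agrees with the prediction. I'll lower it.

>>> send_rows --travel '[[-0.07, 0.07, 0.7], [0, 0, 0.7], [0, 0, 0.4], [0, 0, 0.2], [0, 0, 0], [0, 0, 0]]' --delta_rot '[[0, 0, 0], [0, 0, 0], [0, 0, 0], [0, 0, 0], [0, 0, 0], [0, 0, 0]]' --grip '[255, 255, 255, 255, 255, 255]'

```text
t: 12.9
tcp_pos: [0.5744, -0.213, 0.1719]
tcp_rot: [2.903, 1.2, 0.0]
wrist_force: [0.4, -0.7, -1.5]
opening: 0.316
gripper_force: 58.9
```

>>> send_rows --travel '[[0, 0, 0.2], [0, 0, 0.2], [0, 0, 0.2], [0, 0, 0], [0, 0, 0], [0, 0, 0]]' --delta_rot '[[0, 0, 0], [0, 0, 0], [0, 0, 0], [0, 0, 0], [0, 0, 0], [0, 0, 0]]' --grip '[255, 255, 255, 255, 255, 255]'

```text
t: 13.5
tcp_pos: [0.5747, -0.2131, 0.1663]
tcp_rot: [2.902, 1.2, 0.001]
wrist_force: [1.0, -0.5, 1.4]
opening: 0.316
gripper_force: 59.0
```

The plunger is in about 4.2 mm by geometry, and the 3.1 N over baseline agrees. It needs 1.8 mm more.

>>> send_rows --travel '[[0, 0, 0.1], [0, 0, 0.08], [0, 0, 0], [0, 0, 0], [0, 0, 0], [0, 0, 0], [0, 0, 0], [0, 0, 0]]' --delta_rot '[[0, 0, 0], [0, 0, 0], [0, 0, 0], [0, 0, 0], [0, 0, 0], [0, 0, 0], [0, 0, 0], [0, 0, 0]]' --grip '[255, 255, 255, 255, 255, 255, 255, 255]'

```text
t: 14.3
tcp_pos: [0.5745, -0.213, 0.1641]
tcp_rot: [2.903, 1.2, 0.0]
wrist_force: [1.2, -1.0, 3.3]
opening: 0.315
gripper_force: 59.3
```

```bash
python3 - <<'E'
from h import *
c,P=cap("scene"); save("s6.png",cv2.resize(c["image"][162:262,390:510],(720,600),interpolation=cv2.INTER_CUBIC))
f=[]
for i in range(8):
    cap("top"); s=env.observe(); f.append([*s["wrist_force"],s["tcp_pos"][2]])
print(np.mean(f,0).round(4),s["tcp_pos"])
E
```

```text
[ 1.6976 -0.7965  2.7875  0.1641] [ 0.57438266 -0.21290031  0.16403322]
```

View pics/s6.png

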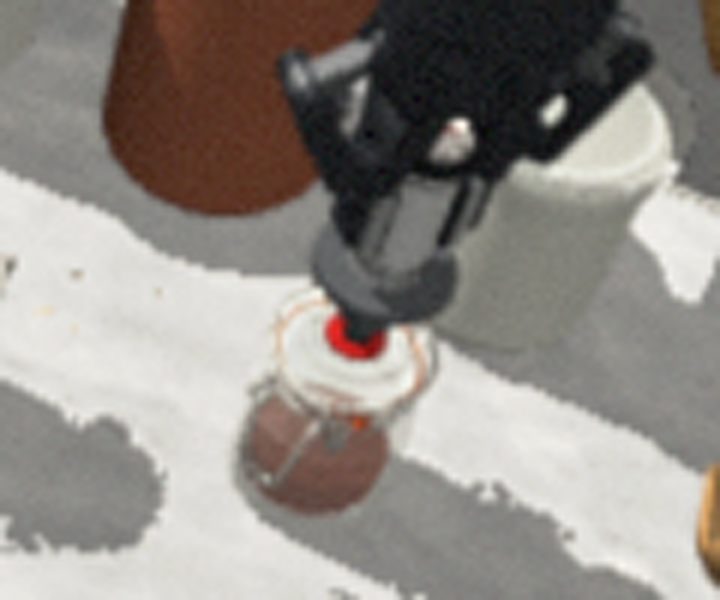

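The foot rests near the middle of the pad, at about (360,335) in the crop against a pad centre of about (356,333). The jar has not moved. Geometry gives about 6.4 mm of travel, and the force of about 4.4 N agrees. I'm handing the job in.

```bash
python3 -c "
from bench import env
print(env.job_done())"
```

```text
the job is handed in; nothing more can be done
None
```

I turned the clamp about a quarter turn clockwise and drew the tester from its dock. It is now held upright on the red pad with the plunger pressed in about 6.4 mm (estimated from tool height and wrist force). The job is handed in; no verdict was shown.

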